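# Nudge a turned box lid home in a three-ball drilling nest

## Robot

A 7-joint arm with a two-finger parallel gripper is mounted at the origin on the work surface. World frame = base frame: x ahead of the robot, y to its left, z up, the work surface at z = 0. Lengths are in m, angles in rad, forces in N, time in s.
With the tool pointing down it reaches from about 0.425 to 0.875 m from the base axis. Payload 9.9 kg.
Tool frame: the origin (TCP) lies at the very end of the fingers, on their centre line; the grasp point (between the pads) lies 19 mm behind it; z points along the fingers, y is the line along which they close (so a half turn about z gives the same grasp; the last joint's range is limited). The gripper opens to 85 mm and grips with 20 to 120 N. Pads are 22 mm wide; open, the fingers measure 114 mm over their backs; the gripper's body (76 mm by 85 mm) begins 54 mm behind the grasp point. The pads swing forward as they close: fully open they stand 13 mm farther back than shut.
Start: joints at [1.024, 0.576, 0.025, 1.437, -0.015, 1.129, -0.057], TCP at [0.301, -0.604, 0.231] pointing down, gripper open.
Joint ranges: [-2.76, 2.76], [-0.34, 2.15], [-1.52, 1.57], [0.19, 2.46], [-1.09, 4.23], [0.17, 1.99], [-2.82, 2.82]. Speed limits (rad/s): [2.22, 2.22, 3.01, 3.01, 3.14, 3.14, 3.14].

## Interface

Orientations are given as a rotation vector (axis times angle).
In Python, from bench import ctrl gives the robot as it stands.
- The arm moves only by the shell command python3 -m handwheel 'ROWS'. ROWS is a JSON object of lists of equal length, an entry for each row: "offset": the shift along the tool's x, y, z scaled (see below), a list of three; "rot": the turn, a rotation vector about the tool's x, y, z scaled (see below), a list of three; "grip": the opening, from 0 (shut) to 1 (fully open). In form: {"offset": [[tx, ty, tz], ...], "rot": [[rx, ry, rz], ...], "grip": [grip, ...]}. A call has 1 to 20 rows; each row shifts and turns the commanded pose from where the row before left it, along the tool's axes as they then stand; what a row does not reach is not made up. The controller multiplies each number of a shift by 0.03 m and each number of a turn by 0.12 rad. A row lasts 1/12 s, in which the tool goes at most 41.7 mm and 7.16 degrees, less where a joint would pass 70% of its speed; a pose out of reach is approached as far as the arm can. A call with a number of a shift or a turn outside -1 to 1 is refused whole. A call with a gripper value outside its range is refused whole. The fingers move at their own pace and stop on an object; the grip force is fixed at half the most. Time passes only in rows, so rows that do not move let the fingers close. It gives the time, the measured TCP pose, the force, the opening and the grip force at its end, in the units of the state.
- ctrl.observe(): the state, without advancing time (a new reading comes with each control period).
- ctrl.grab_frame(name): name is "scene" or "top" or "wrist"; returns the picture (480x640x3 uint8, red, green, blue); there is no depth.
- ctrl.camera_params(name): a dict with "fx", "fy", "cx", "cy" (pixels), "rvec" (rotation vector, rad) and "tvec" (3), from world to camera coordinates, as OpenCV has them; the wrist camera has in their place "tool_from_camera" (4x4, takes a point from camera to tool coordinates, whose origin is the TCP and whose axes are the flange's). Camera axes: x right, y down, z forward; pixel columns grow to the right and rows downward; lengths in m; the calibration is good to about 2 mm. A picture is of the moment at which its call begins: read the wrist's pose just before it. camera_params takes no time and is no camera call.
- ctrl.hand_in(): hands the job in; it is judged then, once.
The state is a dict: "t": time; "qpos": joint angles; "joint_velocities": joint speeds; "tau": joint torques, N m; "tool_pos": TCP position; "tool_rot": TCP orientation; "wrist_force": force on the tool from outside, world axes, zero at the start; "ft_torque": the same for the moment, N m; "finger_gap": finger opening in m; "gripper_force": force on a finger pad.
Only numpy, scipy, OpenCV 4.12 (cv2) and the standard library are available. Lean on these libraries where they do the work, as an engineer would, in place of code of your own. Each camera call takes 0.05 s, during which the arm holds its last target. There are 200 camera calls.

## Task

Set the loose turned wooden lid down flat, knob up, on the plywood drilling board at the open side of its nest, then push it gently along the board, past the sprung ball, until it sits fully home, flat and bearing on the side stop, the end stop's ball and the sprung ball. Bed it in by feel with a light steady push of about 5 N (3 to 8 N) against the end stop for a second; soft wood bruises, so never press it on a ball with more than 10 N. Let go, and leave the mallet, chisel and plane where they are.

Things in the scene. Friction and masses are not known exactly. Their poses are not given: they have to be found in the camera images.
- lid: turned wooden box lid, about 100 g: round flange 64 mm in diameter, 22 mm thick; on its top a central round knob 26 mm in diameter, 24 mm tall. Origin: centre of its underside; z up through the knob. Starts knob up on the bench, left or right of the board (mallet on the other side). It tips if pushed high: push its rim low, near ball height
- nest: plywood drilling board fixed to the bench, 18 mm thick. Origin: on its underside below nest_seat; x points from the open side into the nest, y to the plunger. It spans x -125 to 75, y -85 to 85 mm. Dark plunger housing on it: 40 (x) by 28 (y) by 26 mm tall, centred at x -14, y 67. The lid goes in along +x; the way is too narrow unless it pushes the sprung ball aside
- nest_seat (a point): on the board's top, the middle of where the lid's underside centre may lie when home; axes as the board's. Home is up to 4 mm short of or beyond this point along x, as the end stop's screw is set (so find it by feel). Friction can leave the lid stuck just short of the end stop until it is pushed right against it
- nest_mouth (a point): on the board's top, 72 mm from nest_seat on the open side (-x): a lid set down here is clear of all three balls
- end_stop: dark steel block 16 x 26 x 24 mm, at x 63 mm from nest_seat, holding a locked screw along x with a 14 mm steel ball on its end towards the lid, 11 mm above the board. The ball's centre is 20 to 28 mm from the block's centre towards -x, set differently each time and not measured; rigid. Origin: the block's middle at ball height, not the ball
- side_stop: fixed steel ball 14 mm in diameter on a short stem, its centre 11 mm above the board, at x -7, y -39 mm from nest_seat; rigid. Origin: the ball's centre
- plunger: sprung steel ball, diameter 14 mm, centre 11 mm above the board, on a rod sliding into the housing along +y. Free at x -14, y 31 mm from nest_seat; the seated lid presses it back 2 to 7 mm (1.2 to 2.2 N), the passing lid about 8 mm (2.4 N). Pushing the lid past takes some 3 to 8 N, its centre 37 to 10 mm short of nest_seat. Origin: the ball's centre
- mallet: turned wooden mallet standing on its head, handle up, 74 mm in diameter, 212 mm tall. Origin: centre of its underside. To be left alone
- chisel: bench chisel lying on the bench beyond the board, 260 mm long. Origin: its middle, on the bench; x points to the blade. To be left alone
- plane: small steel block plane on the bench beyond the board, 160 x 50 x 45 mm. Origin: centre of its sole. To be left alone
Not all that is in view belongs to the job. There is more than one size of the lid; the job needs the middle-sized.

How it is judged:
By the outcome, as a careful person would: the job done as asked, in the order asked, and still so for the second after the job is handed in, with the robot touching nothing.
It also fails if it takes over 70 s, if anything falls off the work surface, if the arm or the gripper's body presses on something with over 40 N, if the wrist force passes 120 N, or if a joint passes its speed limit or range.

## Working session

There is one attempt and no reset: what is moved stays moved. The work goes in short steps, Python scripts to look and compute and a shell command to move; the robot and the scene stay as the last step left them, time stands still between calls to the robot, and variables do not carry over. Pictures are saved under pics/ and viewed, at most 10 in all, crops included, and the job is handed in when it is done.

```bash
mkdir -p pics; ls; cat > h.py <<'E'
import numpy as np, cv2
from bench import ctrl
def cam(n):
    p=ctrl.camera_params(n)
    K=np.array([[p['fx'],0,p['cx']],[0,p['fy'],p['cy']],[0,0,1]])
    if n=='wrist':
        s=ctrl.observe(); T=np.eye(4); T[:3,:3]=cv2.Rodrigues(np.array(s['tool_rot']))[0]; T[:3,3]=s['tool_pos']
        M=np.linalg.inv(T@np.array(p['tool_from_camera'])); return K,M[:3,:3],M[:3,3]
    return K,cv2.Rodrigues(np.array(p['rvec']))[0],np.array(p['tvec'])
def ray(C,uv,z):
    K,R,t=C; uv=np.atleast_2d(uv).astype(float)
    d=(R.T@np.linalg.inv(K)@np.c_[uv,np.ones(len(uv))].T).T; o=-R.T@t
    return o+d*((z-o[2])/d[:,2])[:,None]
def proj(C,P):
    K,R,t=C; q=(K@(R@np.atleast_2d(P).T+t[:,None])).T; return q[:,:2]/q[:,2:]
def grab(n,f):
    C=cam(n); im=cv2.cvtColor(ctrl.grab_frame(n),cv2.COLOR_RGB2BGR); cv2.imwrite('pics/'+f+'.png',im); return C,im
E
python3 - <<'E'
from h import *
for n in('top','scene'):
    C,im=grab(n,n+'0'); print(n,-C[1].T@C[2],C[0][0,0])
s=ctrl.observe();print(s)
print(ctrl.camera_params('wrist'))
E
```

```text
pics
top [0.4726264  0.00307547 0.88540149] 510.5821208297021
scene [ 0.96616271 -0.52055927  0.64235328] 474.3274421627168
{'t': 0.1, 'qpos': array([ 1.02416968,  0.57645404,  0.02487545,  1.43784093, -0.01501623,
        1.12900797, -0.05648905]), 'joint_velocities': array([-8.85021159e-04, -1.63079629e-03, -1.03905869e-04, -3.15207417e-03,
        2.68802434e-04, -1.03637191e-03,  2.55159013e-05]), 'tau': array([ 5.50151148e-03, -7.67301106e+01,  2.25754872e+00, -2.86614239e+01,
        1.58319972e-02,  8.55608698e-03,  8.18612898e-05]), 'tool_pos': array([ 0.30118243, -0.60361389,  0.23051951]), 'tool_rot': array([-3.05641781e+00, -7.20218465e-01,  6.69277466e-04]), 'wrist_force': array([-0.95691185,  0.73691932, -0.22889137]), 'ft_torque': array([-0.01116304, -0.00792472, -0.00743669]), 'gripper_force': 0.0, 'finger_gap': 0.08568255476519573}
{'fx': 407.70687621143173, 'fy': 407.70687621143173, 'cx': 324.74887723663113, 'cy': 245.09246881977393, 'tool_from_camera': array([[ 8.48949795e-04, -9.57217437e-01, -2.89368378e-01,
         7.34768580e-02],
       [ 9.99999383e-01,  1.01974891e-03, -4.39481898e-04,
         8.02032359e-04],
       [ 7.15762823e-04, -2.89367827e-01,  9.57217712e-01,
        -1.43049192e-01],
       [ 0.00000000e+00,  0.00000000e+00,  0.00000000e+00,
         1.00000000e+00]])}
```

View pics/top0.png

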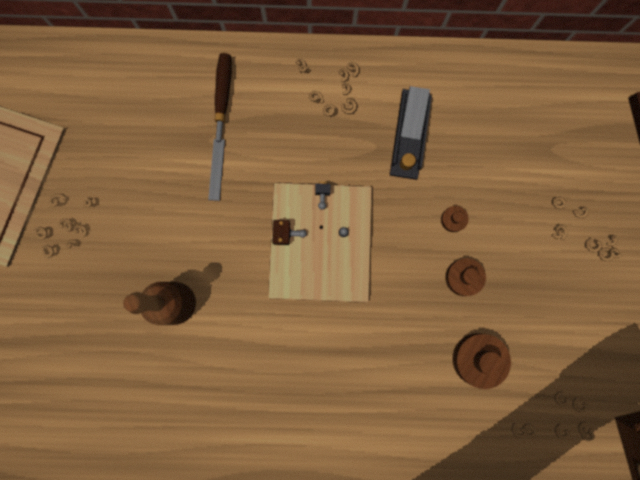

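View pics/scene0.png

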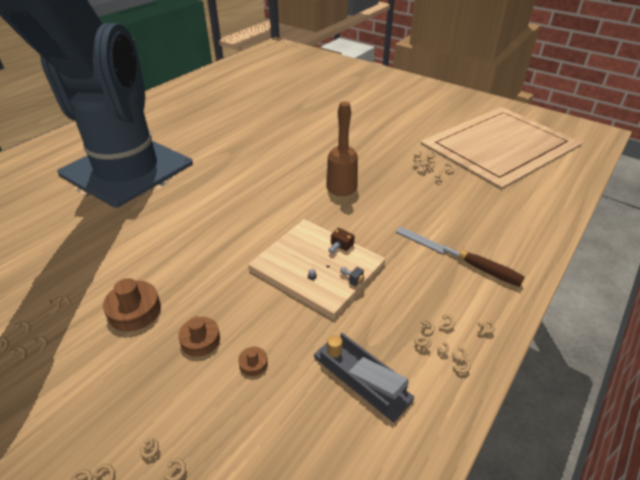

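The top view shows the board with corners at about (274,183), (372,186), (369,301) and (269,299). The nest's +x runs up the image, which is about world +x. The plunger is at (300,233), the side ball at (344,232) and the end stop at (323,190). The middle lid is at (467,277), on the robot's right. The mallet is on the left, and the chisel and plane lie beyond the board.

```bash
cat > m.py <<'E'
from h import *
C=cam('top'); im=cv2.imread('pics/top0.png'); hsv=cv2.cvtColor(im,cv2.COLOR_BGR2HSV)
print('lid hsv',hsv[285,460],'bench',hsv[250,520],'board',hsv[270,320],hsv[270,340])
m=((im[:,:,2].astype(int)<150)&(hsv[:,:,1]>120)).astype(np.uint8)*255
m[:, :430]=0;m[:, 520:]=0
for c in cv2.findContours(m,0,2)[0]:
    if cv2.contourArea(c)>300: print('lid',cv2.contourArea(c),cv2.fitEllipse(c),ray(C,cv2.fitEllipse(c)[0],.011))
b=cv2.inRange(hsv,(0,0,190),(40,125,255)); b[:170]=0;b[310:]=0;b[:,:255]=0;b[:,385:]=0
b=cv2.morphologyEx(b,cv2.MORPH_OPEN,np.ones((5,5)))
c=max(cv2.findContours(b,0,2)[0],key=cv2.contourArea); r=cv2.minAreaRect(c); bp=cv2.boxPoints(r)
print('board',cv2.contourArea(c),r); P=ray(C,bp,.018); print(P, [np.linalg.norm(P[i]-P[(i+1)%4]) for i in range(4)])
print('dot',ray(C,(321,227),.018),'side ball',ray(C,(344,232),.029),'pl',ray(C,(304,233),.029))
E
python3 m.py
```

```text
lid hsv [ 12 167  99] bench [ 15 133 150] board [ 15 118 167] [ 19 107 169]
lid 24367.0 ((470.57073974609375, 312.519287109375), (94.67599487304688, 272.8544616699219), 0.7419635653495789) [[ 0.4666889  -0.25817595  0.011     ]]
lid 11275.5 ((472.8638000488281, 110.55752563476562), (85.68806457519531, 160.56996154785156), 1.9933074712753296) [[ 0.8242104  -0.26550883  0.011     ]]
lid 850.0 ((487.2088928222656, 20.63548469543457), (14.116141319274902, 100.55897521972656), 91.48884582519531) [[ 0.99564164 -0.29336622  0.011     ]]
lid 605.0 ((464.94854736328125, 2.952634334564209), (14.487348556518555, 77.2386703491211), 91.58560180664062) [[ 1.02886628 -0.25294662  0.011     ]]Traceback (most recent call last):
  File "m.py", line 10, in <module>
    c=max(cv2.findContours(b,0,2)[0],key=cv2.contourArea); r=cv2.minAreaRect(c); bp=cv2.boxPoints(r)
ValueError: max() iterable argument is empty
```

```bash
sed -i 's/<150)&(hsv\[:,:,1\]>120)/<118)\&(hsv[:,:,1]>140)/; s/^b=cv2.inRange.*$/v=im[:,:,0].copy(); cr=cv2.GaussianBlur(v[165:320,250:395],(5,5),0); th,bb=cv2.threshold(cr,0,255,cv2.THRESH_OTSU); print("th",th); b=np.zeros_like(v); b[165:320,250:395]=bb/' m.py; sed -i "/^c=max/i cv2.imwrite('pics/mask.png',np.hstack([b[150:330,240:400],m[150:330,430:520]]))" m.py; python3 m.py
```

```text
lid hsv [ 12 167  99] bench [ 15 133 150] board [ 15 118 167] [ 19 107 169]
lid 2549.0 ((481.64971923828125, 359.9702453613281), (55.55192565917969, 59.14313888549805), 116.06937408447266) [[ 0.38796955 -0.27613818  0.011     ]]
lid 1209.0 ((465.5965270996094, 276.4118957519531), (38.630653381347656, 40.4742317199707), 76.85260009765625) [[ 0.52789444 -0.25018406  0.011     ]]
lid 546.0 ((454.1558837890625, 218.4016571044922), (25.583581924438477, 27.673017501831055), 53.82487869262695) [[ 0.62823106 -0.23105547  0.011     ]]
lid 778.0 ((488.7720947265625, 20.546205520629883), (12.489853858947754, 97.69483947753906), 90.90734100341797) [[ 0.99590087 -0.29622667  0.011     ]]
lid 560.5 ((463.7884826660156, 3.4151113033294678), (11.670503616333008, 85.44345092773438), 91.61553192138672) [[ 1.02789685 -0.25081099  0.011     ]]
th 82.0
board 9983.5 ((319.020751953125, 242.2947235107422), (99.01600646972656, 115.30308532714844), 1.6846843957901)
[[ 0.48144584  0.08656398  0.018     ]
 [ 0.68025506  0.08827114  0.018     ]
 [ 0.679829   -0.08352799  0.018     ]
 [ 0.48088814 -0.0806502   0.018     ]] [np.float64(0.1988165491566778), np.float64(0.1717996553268244), np.float64(0.19896167451971963), np.float64(0.16721511263097755)]
dot [[ 6.05812638e-01 -4.94009093e-06  1.80000000e-02]] side ball [[ 0.59660866 -0.03914961  0.029     ]] pl [[0.59307932 0.02854463 0.029     ]]
```

View pics/mask.png

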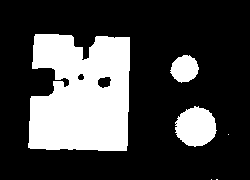

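The mask isolates the board outline cleanly and separates the lids. The board is nearly aligned with the world axes. nest_seat is at about (0.606, 0.002) and the middle lid at about (0.528, -0.250). I'll move above the lid with the tool yaw aligned to look from there.

```bash
python3 -m handwheel '{"offset":[[0,0,0],[0,0,0],[0,0,0],[0,0,0],[0.54,-0.84,0.19],[0.54,-0.84,0.19],[0.54,-0.84,0.19],[0.54,-0.84,0.19],[0.54,-0.84,0.19],[0.54,-0.84,0.19],[0.54,-0.84,0.19],[0.54,-0.84,0.19],[0.54,-0.84,0.19],[0.54,-0.84,0.19],[0.54,-0.84,0.19],[0.54,-0.84,0.19],[0.54,-0.84,0.19],[0.54,-0.84,0.19],[0,0,0],[0,0,0]],"rot":[[0,0,0.9635],[0,0,0.9635],[0,0,0.9635],[0,0,0.9635],[0,0,0],[0,0,0],[0,0,0],[0,0,0],[0,0,0],[0,0,0],[0,0,0],[0,0,0],[0,0,0],[0,0,0],[0,0,0],[0,0,0],[0,0,0],[0,0,0],[0,0,0],[0,0,0]],"grip":[1,1,1,1,1,1,1,1,1,1,1,1,1,1,1,1,1,1,1,1]}'
cat > w.py <<'E'
from h import *; import sys
C,im=grab('wrist',sys.argv[1]); np.save('C.npy',np.c_[C[0],C[1],C[2]])
print(proj(C,[[.528,-.25,.011],[.528,-.25,.046]]))
E
python3 w.py w1
```

```text
t: 1.77
tool_pos: [0.5288, -0.2487, 0.1507]
tool_rot: [-3.14, -0.007, 0.002]
wrist_force: [-0.4, -1.4, -0.6]
finger_gap: 0.0852
gripper_force: 0.0
[[325.78067838 230.3845016 ]
 [325.78876397 244.51489936]]
```

View pics/w1.png

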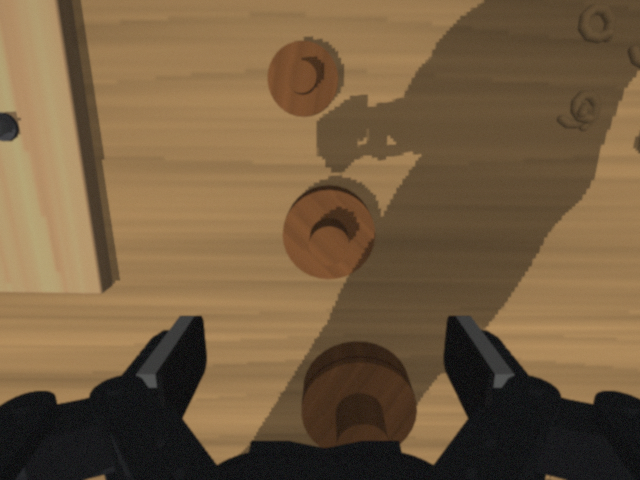

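```bash
python3 - <<'E'
from h import *
A=np.load('C.npy');C=(A[:,:3],A[:,3:6],A[:,6])
print(ray(C,(330,238.5),.046),ray(C,(328.8,234.5),.022), proj(C,[[.528,-.25,.022]]))
im=cv2.imread('pics/w1.png');h=cv2.cvtColor(im,cv2.COLOR_BGR2HSV)
m=((h[:,:,1]>140)&(h[:,:,0]<13)).astype(np.uint8)*255
m[:150]=0;m[300:]=0;m[:,:230]=0;m[:,400:]=0
c=max(cv2.findContours(cv2.morphologyEx(m,cv2.MORPH_OPEN,np.ones((5,5))),0,2)[0],key=cv2.contourArea)
print(cv2.boundingRect(c),cv2.fitEllipse(cv2.convexHull(c)),ray(C,cv2.fitEllipse(cv2.convexHull(c))[0],.022))
E
```

```text
[[ 0.53198608 -0.25263669  0.046     ]] [[ 0.52798621 -0.25208484  0.022     ]] [[325.78301243 234.46349874]]Traceback (most recent call last):
  File "<stdin>", line 7, in <module>
ValueError: max() iterable argument is empty
```

The wrist view shows the middle lid's flange centred at about (329,234) and its knob top at about (330,239), which puts it at about (0.529, -0.252). It is clear on all sides for a descent onto the knob.

```bash
python3 -m handwheel '{"offset":[[0,0.1,0.5],[0,0,0.8],[0,0,0.8],[0,0,0.8],[0,0,0.7],[0,0,0.4],[0,0,0.16],[0,0,0],[0,0,0],[0,0,0],[0,0,0],[0,0,0],[0,0,0],[0,0,0],[0,0,0],[0,0,0],[0,0,0]],"rot":[[0,0,0],[0,0,0],[0,0,0],[0,0,0],[0,0,0],[0,0,0],[0,0,0],[0,0,0],[0,0,0],[0,0,0],[0,0,0],[0,0,0],[0,0,0],[0,0,0],[0,0,0],[0,0,0],[0,0,0]],"grip":[1,1,1,1,1,1,1,1,0,0,0,0,0,0,0,0,0]}'
```

```text
t: 3.23
tool_pos: [0.5284, -0.2541, 0.0276]
tool_rot: [3.141, 0.001, 0.002]
wrist_force: [-1.5, 0.7, 7.1]
finger_gap: 0.0238
gripper_force: 58.4
```

```bash
python3 -m handwheel '{"offset":[[0,0,-0.3],[0,0,-0.7],[0,0,-0.8],[0,0,-0.8],[0,-0.3,-0.7],[0,-0.7,0],[0,-0.8,0],[0.2,-0.8,0],[0,-0.8,0],[0,-0.8,0],[0,-0.8,0],[0,-0.8,0],[0,-0.8,0],[0,-0.8,0],[0,-0.7,0],[0,-0.5,0],[0,-0.3,0],[0,-0.2,0],[0,0,0],[0,0,0]],"rot":[[0,0,0],[0,0,0],[0,0,0],[0,0,0],[0,0,0],[0,0,0],[0,0,0],[0,0,0],[0,0,0],[0,0,0],[0,0,0],[0,0,0],[0,0,0],[0,0,0],[0,0,0],[0,0,0],[0,0,0],[0,0,0],[0,0,0],[0,0,0]],"grip":[0,0,0,0,0,0,0,0,0,0,0,0,0,0,0,0,0,0,0,0]}'
python3 w.py w2
```

```text
t: 4.9
tool_pos: [0.534, 0.0181, 0.1259]
tool_rot: [3.141, -0.0, 0.0]
wrist_force: [0.2, 0.1, -1.6]
finger_gap: 0.0241
gripper_force: 59.0
[[728.48863851 247.9633539 ]
 [785.66542456 265.85514308]]
```

View pics/w2.png

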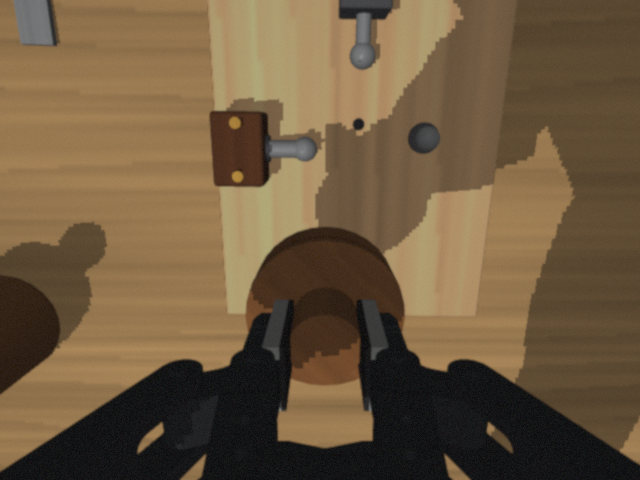

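The view shows the lid held level over the board. The side ball is at (424,138), the plunger ball at (306,149), the end-stop ball at (362,55) and the seat mark at (358,124). The board's front corners are at (228,315) and (476,316).

```bash
python3 - <<'E'
from h import *
A=np.load('C.npy');C=(A[:,:3],A[:,3:6],A[:,6])
s,p,e=[ray(C,u,.029)[0][:2] for u in((424,138),(306,149),(362,55))]
d,a,b,l,r=[ray(C,u,.018)[0][:2] for u in((358.5,124),(228,315),(476,316),(211,60),(511,60))]
print('side',s,'pl',p,'end',e,'dot',d,'corners',a,b,'left',l,'right',r)
v=p-s; print('yaw from balls',np.degrees(np.arctan2(v[1],v[0])-np.arctan2(70,-7)),'front',np.degrees(np.arctan2(*( -(a-b))[[0,1]]*[1,1])),np.linalg.norm(v),np.linalg.norm(a-b))
E
```

```text
side [ 0.59898582 -0.03919942] pl [0.5928309  0.02808086] end [ 0.64224401 -0.00271853] dot [ 0.60654822 -0.00257752] corners [0.48229168 0.08288308] [ 0.48169667 -0.08538835] left [0.6411844  0.08167514] right [ 0.64128173 -0.08791834]
yaw from balls -0.48362431153754437 front -179.7974020944238 0.06756121959055571 0.16827247745317722
```

```bash
python3 -m handwheel '{"offset":[[0,0.3,0.3],[0,0.3,0.6],[0,0,0.6],[0,0,0.5],[0,0,0.3],[0,0,0.2],[0,0,0.1],[0,0,0],[0,0,0],[0,0,0]],"rot":[[0,0,0],[0,0,0],[0,0,0],[0,0,0],[0,0,0],[0,0,0],[0,0,0],[0,0,0],[0,0,0],[0,0,0]],"grip":[0,0,0,0,0,0,0,0,0,0]}'
```

```text
t: 5.78
tool_pos: [0.5344, 0.0009, 0.0483]
tool_rot: [-3.142, -0.001, -0.002]
wrist_force: [0.1, 0.3, -0.8]
finger_gap: 0.0236
gripper_force: 59.0
```

```bash
python3 -m handwheel '{"offset":[[0,0,0.05],[0,0,0.02],[0,0,0.02],[0,0,0],[0,0,0],[0,0,0]],"rot":[[0,0,0],[0,0,0],[0,0,0],[0,0,0],[0,0,0],[0,0,0]],"grip":[0,0,0,0,0,0]}'
```

```text
t: 6.28
tool_pos: [0.5342, 0.001, 0.0456]
tool_rot: [-3.141, -0.001, -0.001]
wrist_force: [-0.9, 0.2, 5.8]
finger_gap: 0.024
gripper_force: 59.9
```

```bash
python3 -m handwheel '{"offset":[[0,0,-0.02],[0,0,0],[0,0,0],[0,0,0],[0,0,0],[0,0,0],[0,0,0],[0,0,-0.3],[0,0,-0.6],[0,0,-0.7],[0,0,-0.7],[-0.5,0,-0.5],[-0.8,0,0],[-0.8,0,0],[-0.8,0,0],[-0.4,0,0],[0,0,0],[0,0,0]],"rot":[[0,0,0],[0,0,0],[0,0,0],[0,0,0],[0,0,0],[0,0,0],[0,0,0],[0,0,0],[0,0,0],[0,0,0],[0,0,0],[0,0,0],[0,0,0],[0,0,0],[0,0,0],[0,0,0],[0,0,0],[0,0,0]],"grip":[0,0.5,0.5,0.5,0.5,0.5,0.5,0.5,0.5,0,0,0,0,0,0,0,0,0]}'
python3 w.py w3; python3 - <<'E'
from h import *
C,im=grab('top','top1'); cv2.imwrite('pics/top1c.png',cv2.resize(im[160:320,240:400],None,fx=3,fy=3))
a=cv2.imread('pics/w3.png'); cv2.imwrite('pics/c3.png',np.hstack([cv2.resize(a,(640,480)),])) 
E
```

```text
t: 7.78
tool_pos: [0.4353, 0.0009, 0.1304]
tool_rot: [-3.141, -0.001, -0.002]
wrist_force: [0.1, -0.0, -0.3]
finger_gap: 0.0001
gripper_force: 0.0
[[740.21157771  89.79789308]
 [805.75363643  84.6757027 ]]
```

View pics/c3.png

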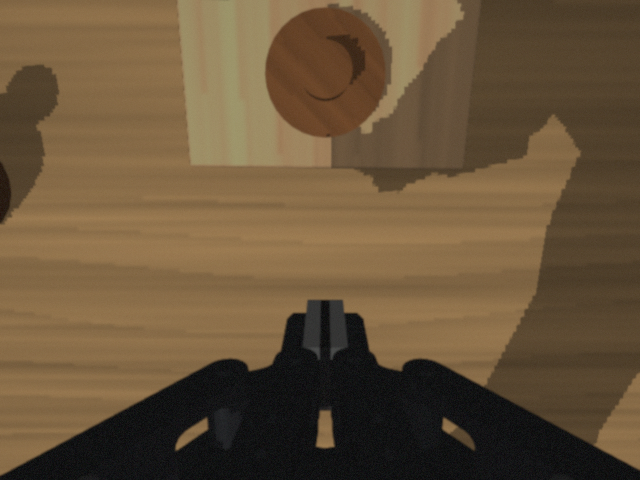

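The picture shows the lid released flat and knob up at the mouth, flange centre about (325,73), in line with the closed fingers at column 325. Next I'll tilt the tips slightly forward so they touch the rim low, then go down behind the rim.

```bash
python3 -m handwheel '{"offset":[[0,0,0],[0.1,0,0.3],[0.1,0,0.6],[0.2,0,0.7],[0.2,0,0.7],[0.1,0,0.6],[0.06,0,0.4],[0,0,0.2],[0,0,0],[0,0,0],[0,0,0]],"rot":[[0,0.583,0],[0,0,0],[0,0,0],[0,0,0],[0,0,0],[0,0,0],[0,0,0],[0,0,0],[0,0,0],[0,0,0],[0,0,0]],"grip":[0,0,0,0,0,0,0,0,0,0,0]}'; python3 -c "
from h import *
R=cv2.Rodrigues(np.array(ctrl.observe()['tool_rot']))[0];print(R.round(3))"
```

```text
t: 8.8
tool_pos: [0.4653, 0.0008, 0.0269]
tool_rot: [-3.14, -0.0, -0.11]
wrist_force: [1.0, 0.3, 0.1]
finger_gap: -0.0004
gripper_force: 0.0
[[ 0.998  0.     0.07 ]
 [ 0.    -1.     0.   ]
 [ 0.07  -0.    -0.998]]
```

```bash
python3 -m handwheel '{"offset":[[0.08,0,0.0056],[0.08,0,0.0056],[0.08,0,0.0056],[0.08,0,0.0056],[0.08,0,0.0056],[0.08,0,0.0056],[0.08,0,0.0056],[0.06,0,0.0042],[0.05,0,0.0035],[0.04,0,0.0028],[0.04,0,0.0028],[0.04,0,0.0028],[0.05,0,0.0035],[0.06,0,0.0042],[0.07,0,0.0049],[0.07,0,0.0049],[0.07,0,0.0049],[0.07,0,0.0049],[0,0,0],[0,0,0]],"rot":[[0,0,0],[0,0,0],[0,0,0],[0,0,0],[0,0,0],[0,0,0],[0,0,0],[0,0,0],[0,0,0],[0,0,0],[0,0,0],[0,0,0],[0,0,0],[0,0,0],[0,0,0],[0,0,0],[0,0,0],[0,0,0],[0,0,0],[0,0,0]],"grip":[0,0,0,0,0,0,0,0,0,0,0,0,0,0,0,0,0,0,0,0]}'; python3 - <<'E'
from h import *
for i in range(4): ctrl.grab_frame('top'); print(ctrl.observe()['wrist_force'].round(2))
E
```

```text
t: 10.47
tool_pos: [0.5008, 0.0009, 0.0265]
tool_rot: [-3.14, -0.0, -0.11]
wrist_force: [-0.2, 1.4, -0.1]
finger_gap: -0.0004
gripper_force: 0.0
[ 0.81 -0.63  0.63]
[-0.28  0.3   0.32]
[ 0.44  0.28 -0.46]
[-0.    0.26 -1.23]
```

```bash
python3 -m handwheel '{"offset":[[0.05,0,0.0035],[0.05,0,0.0035],[0.05,0,0.0035],[0.05,0,0.0035],[0.05,0,0.0035],[0.05,0,0.0035],[0.05,0,0.0035],[0.05,0,0.0035],[0.05,0,0.0035],[0.05,0,0.0035],[0.05,0,0.0035],[0.05,0,0.0035],[0.05,0,0.0035],[0.05,0,0.0035],[0.05,0,0.0035],[0.05,0,0.0035],[0.05,0,0.0035]],"rot":[[0,0,0],[0,0,0],[0,0,0],[0,0,0],[0,0,0],[0,0,0],[0,0,0],[0,0,0],[0,0,0],[0,0,0],[0,0,0],[0,0,0],[0,0,0],[0,0,0],[0,0,0],[0,0,0],[0,0,0]],"grip":[0,0,0,0,0,0,0,0,0,0,0,0,0,0,0,0,0]}'; cat > f.py <<'E'
from h import *
im=None;F=[]
for i in range(4): im=ctrl.grab_frame('scene'); F.append(ctrl.observe()['wrist_force'])
print(np.mean(F,0).round(2),ctrl.observe()['tool_pos'].round(4))
im=cv2.cvtColor(im,cv2.COLOR_RGB2BGR)
cv2.imwrite('pics/s.png',cv2.resize(im[190:330,230:400],None,fx=4,fy=4,interpolation=cv2.INTER_CUBIC))
E
python3 f.py
```

```text
t: 12.08
tool_pos: [0.5257, 0.0007, 0.0264]
tool_rot: [3.14, 0.0, 0.108]
wrist_force: [-3.1, -0.5, 1.5]
finger_gap: 0.0
gripper_force: 1.2
[-1.07 -0.51  0.11] [0.5261 0.0008 0.0264]
```

View pics/s.png

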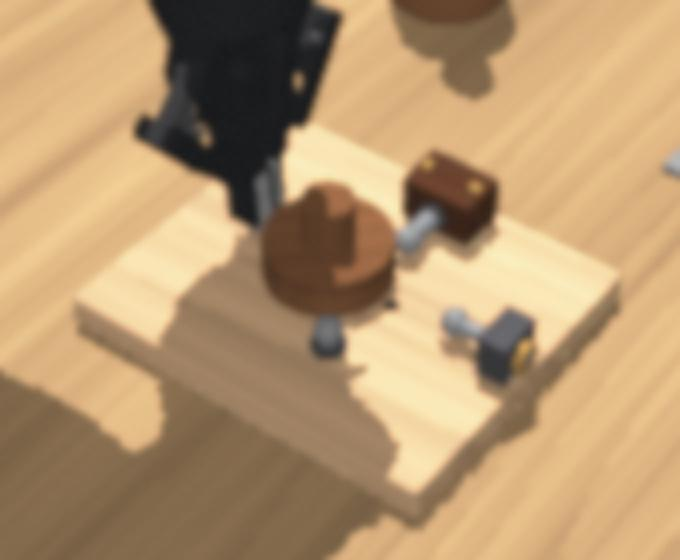

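The crop shows the lid flat, just reaching the plunger ball (410,235), with the side ball (328,335) ahead on the other side. I'll push on slowly.

```bash
python3 -m handwheel '{"offset":[[0.035,0,0.0025],[0.035,0,0.0025],[0.035,0,0.0025],[0.035,0,0.0025],[0.035,0,0.0025],[0.035,0,0.0025],[0.035,0,0.0025],[0.035,0,0.0025],[0.035,0,0.0025],[0.035,0,0.0025]],"rot":[[0,0,0],[0,0,0],[0,0,0],[0,0,0],[0,0,0],[0,0,0],[0,0,0],[0,0,0],[0,0,0],[0,0,0]],"grip":[0,0,0,0,0,0,0,0,0,0]}';python3 f.py;  python3 -m handwheel '{"offset":[[0.035,0,0.0025],[0.035,0,0.0025],[0.035,0,0.0025],[0.035,0,0.0025],[0.035,0,0.0025],[0.035,0,0.0025],[0.035,0,0.0025]],"rot":[[0,0,0],[0,0,0],[0,0,0],[0,0,0],[0,0,0],[0,0,0],[0,0,0]],"grip":[0,0,0,0,0,0,0]}';python3 f.py
```

```text
t: 13.12
tool_pos: [0.5368, 0.001, 0.0264]
tool_rot: [-3.14, -0.001, -0.11]
wrist_force: [-1.1, 0.7, 1.2]
finger_gap: 0.0003
gripper_force: 0.9
[ 0.17 -0.02 -0.1 ] [0.5367 0.001  0.0265]
t: 13.9
tool_pos: [0.5431, 0.0011, 0.0263]
tool_rot: [-3.14, -0.001, -0.107]
wrist_force: [-4.3, 1.3, 2.8]
finger_gap: 0.0002
gripper_force: 2.3
[-3.85  1.33  1.83] [0.5437 0.0009 0.0263]
```

```bash
python3 -m handwheel '{"offset":[[0.03,0,0.002],[0.03,0,0.002],[0.03,0,0.002],[0.03,0,0.002]],"rot":[[0,0,0],[0,0,0],[0,0,0],[0,0,0]],"grip":[0,0,0,0]}';python3 f.py;  python3 -m handwheel '{"offset":[[0.03,0,0.002],[0.03,0,0.002],[0.03,0,0.002],[0.03,0,0.002],[0.03,0,0.002]],"rot":[[0,0,0],[0,0,0],[0,0,0],[0,0,0],[0,0,0]],"grip":[0,0,0,0,0]}';python3 f.py
```

```text
t: 14.43
tool_pos: [0.5478, 0.0008, 0.0264]
tool_rot: [3.14, 0.0, 0.11]
wrist_force: [-3.4, 0.5, 1.2]
finger_gap: -0.0
gripper_force: 1.6
[-1.65  0.16 -0.69] [0.5482 0.0008 0.0265]
t: 15.05
tool_pos: [0.5523, 0.0008, 0.0265]
tool_rot: [3.14, 0.0, 0.11]
wrist_force: [-2.2, 0.4, -0.2]
finger_gap: 0.0
gripper_force: 1.1
[-1.08  0.32 -0.32] [0.5526 0.0009 0.0265]
```

View pics/s.png

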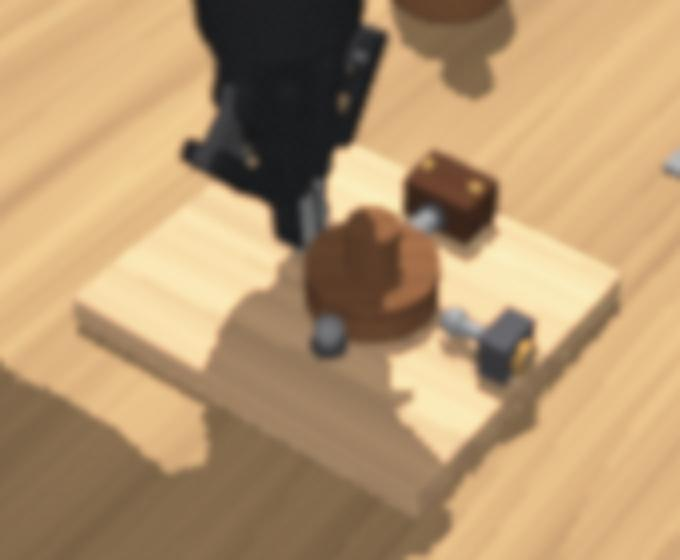

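The crop shows the lid flat past the plunger, near the side ball (330,335), with a small gap left to the end ball (458,320). Now in fine steps by feel.

```bash
python3 -m handwheel '{"offset":[[0.015,0,0.001],[0.015,0,0.001],[0.015,0,0.001],[0.015,0,0.001],[0.015,0,0.001]],"rot":[[0,0,0],[0,0,0],[0,0,0],[0,0,0],[0,0,0]],"grip":[0,0,0,0,0]}';python3 f.py
```

```text
t: 15.67
tool_pos: [0.5544, 0.0009, 0.0265]
tool_rot: [-3.14, -0.0, -0.11]
wrist_force: [-2.4, 0.1, 0.1]
finger_gap: 0.0002
gripper_force: 1.0
[-1.32  0.32  0.12] [0.5546 0.0009 0.0265]
```

```bash
python3 -m handwheel '{"offset":[[0.01,0,0.0007],[0.01,0,0.0007],[0.01,0,0.0007],[0.01,0,0.0007]],"rot":[[0,0,0],[0,0,0],[0,0,0],[0,0,0]],"grip":[0,0,0,0]}';python3 f.py
```

```text
t: 16.2
tool_pos: [0.5556, 0.0009, 0.0265]
tool_rot: [-3.14, -0.0, -0.11]
wrist_force: [-1.1, -0.3, -0.3]
finger_gap: 0.0001
gripper_force: 0.9
[-1.11  0.21  0.01] [0.5557 0.0009 0.0265]
```

```bash
python3 -m handwheel '{"offset":[[0.01,0,0.0007],[0.01,0,0.0007],[0.01,0,0.0007],[0.01,0,0.0007]],"rot":[[0,0,0],[0,0,0],[0,0,0],[0,0,0]],"grip":[0,0,0,0]}';python3 f.py
```

```text
t: 16.73
tool_pos: [0.5568, 0.0009, 0.0265]
tool_rot: [-3.14, -0.001, -0.11]
wrist_force: [-1.2, -0.3, 0.0]
finger_gap: -0.0003
gripper_force: 0.8
[-1.11  0.36  0.01] [0.5569 0.0009 0.0265]
```

```bash
python3 -m handwheel '{"offset":[[0.01,0,0.0007],[0.01,0,0.0007],[0.01,0,0.0007],[0.01,0,0.0007]],"rot":[[0,0,0],[0,0,0],[0,0,0],[0,0,0]],"grip":[0,0,0,0]}';python3 f.py
```

```text
t: 17.27
tool_pos: [0.558, 0.0009, 0.0265]
tool_rot: [-3.14, -0.0, -0.11]
wrist_force: [-2.2, -0.4, 0.2]
finger_gap: 0.0001
gripper_force: 0.7
[-1.07 -0.4   0.1 ] [0.5581 0.0009 0.0265]
```

```bash
python3 -m handwheel '{"offset":[[0.01,0,0.0007],[0.01,0,0.0007],[0.01,0,0.0007],[0.01,0,0.0007]],"rot":[[0,0,0],[0,0,0],[0,0,0],[0,0,0]],"grip":[0,0,0,0]}';python3 f.py
```

```text
t: 17.8
tool_pos: [0.5592, 0.0009, 0.0265]
tool_rot: [-3.14, -0.0, -0.11]
wrist_force: [-1.5, -0.8, 0.8]
finger_gap: 0.0003
gripper_force: 0.6
[-1.27 -0.15 -0.29] [0.5593 0.0009 0.0265]
```

```bash
python3 -m handwheel '{"offset":[[0.01,0,0.0007],[0.01,0,0.0007],[0.01,0,0.0007],[0.01,0,0.0007]],"rot":[[0,0,0],[0,0,0],[0,0,0],[0,0,0]],"grip":[0,0,0,0]}';python3 f.py
```

```text
t: 18.33
tool_pos: [0.5604, 0.0008, 0.0265]
tool_rot: [-3.14, -0.0, -0.11]
wrist_force: [-2.0, 0.3, 0.8]
finger_gap: 0.0001
gripper_force: 0.5
[-0.9  -0.33  0.19] [0.5605 0.0009 0.0265]
```

```bash
python3 -m handwheel '{"offset":[[0.01,0,0.0007],[0.01,0,0.0007],[0.01,0,0.0007],[0.01,0,0.0007]],"rot":[[0,0,0],[0,0,0],[0,0,0],[0,0,0]],"grip":[0,0,0,0]}';python3 f.py
```

```text
t: 18.87
tool_pos: [0.5609, 0.0009, 0.0264]
tool_rot: [-3.14, -0.0, -0.108]
wrist_force: [-4.6, -0.5, 3.0]
finger_gap: -0.0002
gripper_force: 2.2
[-4.6  -0.46  2.91] [0.561  0.0009 0.0263]
```

View pics/s.png

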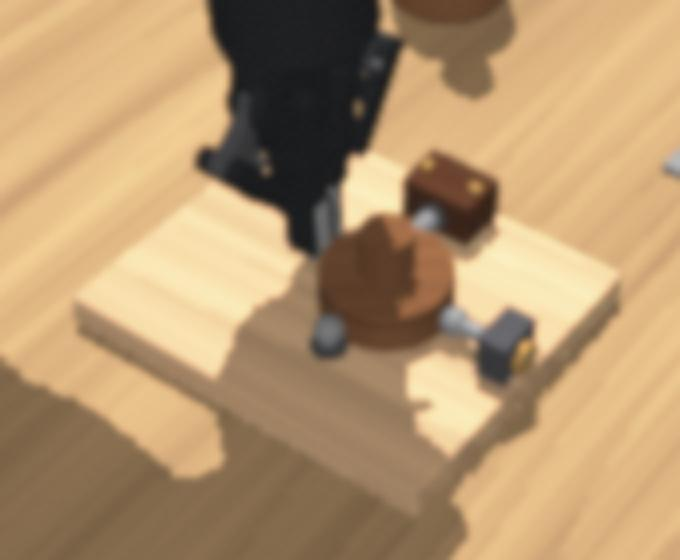

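Resistance rose sharply to about 4.6 N. The crop shows the rim on the end ball (458,320) and by the side ball (330,335), with the lid flat. I'll hold a steady push for a second.

```bash
python3 -m handwheel '{"offset":[[0.003,0,0.0002],[0,0,0],[0,0,0],[0,0,0],[0,0,0],[0,0,0],[0,0,0]],"rot":[[0,0,0],[0,0,0],[0,0,0],[0,0,0],[0,0,0],[0,0,0],[0,0,0]],"grip":[0,0,0,0,0,0,0]}';python3 f.py;python3 -m handwheel '{"offset":[[0,0,0],[0,0,0],[0,0,0],[0,0,0],[0,0,0],[0,0,0],[0,0,0],[0,0,0]],"rot":[[0,0,0],[0,0,0],[0,0,0],[0,0,0],[0,0,0],[0,0,0],[0,0,0],[0,0,0]],"grip":[0,0,0,0,0,0,0,0]}'; python3 f.py
```

```text
t: 19.65
tool_pos: [0.561, 0.0009, 0.0264]
tool_rot: [-3.14, -0.0, -0.108]
wrist_force: [-5.9, 0.1, 4.4]
finger_gap: -0.0
gripper_force: 2.7
[-5.6  -0.02  3.46] [0.561  0.0009 0.0264]
t: 20.52
tool_pos: [0.561, 0.0008, 0.0264]
tool_rot: [-3.14, -0.0, -0.108]
wrist_force: [-5.0, -0.7, 3.6]
finger_gap: 0.0002
gripper_force: 2.7
[-5.39 -0.01  3.87] [0.561  0.0008 0.0264]
```

Held at about 5.5 N for over 1.5 s. Now I'll back straight off, slowly at first, then lift.

```bash
python3 -m handwheel '{"offset":[[-0.01,0,-0.0007],[-0.01,0,-0.0007],[-0.02,0,-0.0014],[-0.05,0,-0.0035],[-0.1,0,-0.007],[-0.3,0,-0.02],[-0.4,0,-0.03],[-0.4,0,-0.3],[-0.3,0,-0.6],[0,0,-0.7],[0,0,-0.7],[0,0,-0.7],[0,0,-0.4],[0,0,0],[0,0,0],[0,0,0]],"rot":[[0,0,0],[0,0,0],[0,0,0],[0,0,0],[0,0,0],[0,0,0],[0,0,0],[0,0,0],[0,0,0],[0,0,0],[0,0,0],[0,0,0],[0,0,0],[0,0,0],[0,0,0],[0,0,0]],"grip":[0,0,0,0,0,0,0,0,0,0,0,0,0,0,0,0]}'; python3 w.py w4; python3 f.py; python3 - <<'E'
from h import *
a=cv2.imread('pics/w4.png')[0:300,120:520]; b=cv2.imread('pics/s.png'); b=cv2.resize(b,(364,300)); cv2.imwrite('pics/fin.png',np.hstack([a,b]))
E
```

```text
t: 22.05
tool_pos: [0.5063, 0.001, 0.1262]
tool_rot: [-3.14, -0.001, -0.109]
wrist_force: [0.1, -0.3, -0.2]
finger_gap: -0.0001
gripper_force: 0.0
[[708.85945558 218.87399255]
 [765.40115808 228.72798338]]
[-0.18 -0.56 -0.15] [0.5065 0.0008 0.126 ]
```

View pics/fin.png

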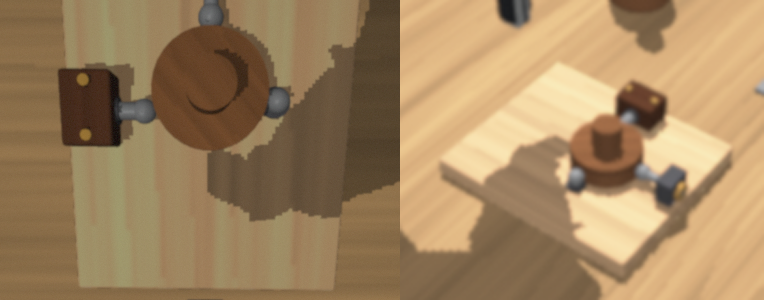

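The final views show the lid flat and knob up (centre about (210,88) in the left crop), touching the end ball (210,15), the side ball (275,101) and the plunger ball (145,110). The gripper is well clear.

```bash
python3 -c "
from bench import ctrl
print(ctrl.hand_in())"
```

```text
the job is handed in; nothing more can be done
None
```

The middle-sized lid sits flat and knob up in the nest, touching all three balls in the final pictures. I bedded it in at about 5.5 N for over a second, let go and handed the job in at about 22 s; the mallet, chisel and plane were not touched.

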